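Fetch the reference stones out of the covered slot block

ROBOT

A 6-joint arm with a two-finger parallel gripper is mounted at the origin on the work surface. World frame = base frame: x ahead of the robot, y to its left, z up, the work surface at z = 0. Lengths are in m, angles in rad, forces in N, time in s.
With the tool pointing down it reaches from about 0.35 to 0.875 m from the base axis. Payload 15.5 kg.
Tool frame: the origin (TCP) lies midway between the tips of the shut fingers; the grasp point (between the pads) lies 19 mm behind it (manip.grip_point_offset is the distance from the TCP to the grasp point, in m); z points along the fingers, y is the line along which they close (so a half turn about z gives the same grasp; the last joint's range is limited). The gripper opens to 85 mm and grips with 20 to 120 N. Pads are 22 mm wide; open, the fingers measure 114 mm over their backs; the gripper's body (76 mm by 85 mm) begins 54 mm behind the grasp point. The pads swing forward as they close: fully open they stand 13 mm farther back than shut.
Start: joints at [1.183, 0.494, 1.345, -0, 1.302, -0.096], TCP at [0.18, 0.599, 0.231] pointing down, gripper open.
Joint ranges: [-2.91, 2.91], [-0.82, 2.16], [0.22, 2.67], [-1.22, 4.37], [0.12, 2.79], [-3.08, 3.08]. Speed limits (rad/s): [1.89, 1.89, 2.57, 3.01, 3.01, 3.01].

INTERFACE

Orientations are given as a unit quaternion [w, x, y, z].
In Python, from workcell import manip gives the robot as it stands. The module is installed in compiled form; this text tells all that it offers. Calls block until the motion is done:
- manip.movep(position, orientation): joint-space move of the TCP to a pose.
- manip.move_linear(position, attitude=None, vel=0.15): straight line of the TCP; attitude=None keeps the orientation; vel is the mean speed in m/s.
- manip.move_j(angles): joint-space move.
- manip.move_gripper(opening): opening from 0.0 (shut) to 1.0 (fully open); the grip force is fixed at half the most; returns when the fingers have stopped.
- manip.dwell(seconds).
- manip.inverse_kinematics(position, orientation): joint angles nearest the present ones, or None.
- manip.observe(): the state.
- manip.snapshot(name): name is "side" or "top" or "wrist"; returns (picture, depth): 400x640x3 uint8, red, green, blue; 400x640 float32, m along the optical axis (not along the pixel's ray), 0 where there is no reading.
- manip.get_calibration(name): a dict with "K" (3x3 intrinsics, pixels), "D" ([k1, k2, p1, p2, k3] as OpenCV has them; the pictures are not rectified), "R" (3x3) and "t" (3): a world point X has camera coordinates R X + t. Camera axes: x right, y down, z forward; pixel columns grow to the right and rows downward; lengths in m; the calibration is good to about 2 mm. A picture is of the moment at which its call begins: read the wrist's pose just before it. get_calibration takes no time and is no camera call; for the wrist camera it gives the pose at the moment of the call.
A pose or a line that the arm cannot do raises manip.PlanningError and nothing moves.
- manip.sign_off(): hands the job in; it is judged then, once.
Trained networks look in the newest picture that a camera, given by its name, has taken for a name from the list of things; names that differ only in an ending like _2 or _b are one class to them, and where a whole thing is asked for, a point or a joint stands for the part that bears it (a point fixed in the world has none). Each returns a list of dicts, best first, with "conf" (0 to 1); they miss things now and then, are a little off and sometimes report something else, mostly with a low value. They report only what shows in the picture. A call takes as long as a camera call. They do not tell look-alikes from the thing itself.
- manip.find_in(label, camera): "box" ([left, top, right, bottom] in pixels, round what is visible of it).
The state is a dict: "time": time; "joints": joint angles; "qd": joint speeds; "joint_efforts": joint torques, N m; "position": TCP position; "orientation": TCP orientation; "contact_force": force on the tool from outside, world axes, zero at the start; "torque": the same for the moment, N m; "grip_width": opening from 0.0 (shut) to 1.0 (fully open); "finger_force": force on a finger pad.
Only numpy, scipy, OpenCV 4.12 (cv2) and the standard library are available. Lean on these libraries where they do the work, as an engineer would, in place of code of your own. Each camera call takes 0.05 s, during which the arm holds its last target. There are 200 camera calls.

TASK

Swing the flat cover sideways off the slotted block and use the hooked pick to drag every stone carrier out of its slot onto the apron; do not put fingers on a carrier while it is still in the block. Set each carrier stone-up on the floor of a compartment of the white tray, one to a compartment. In the end the pick must lie in its rest as before, hook down, and the cover must be swung fully home again; leave everything else on the table where it is.

Things in the scene. Friction and masses are not known exactly. Their poses are not given: they have to be found in the camera images.
- block: Wooden block on an aluminium base plate, fixed. Origin: centre of the wood's underside; x from its open front to its closed back, y left, z up. Wood 130 mm long (x -65 to +65), 140 wide, top 36 mm above the table. Three slots along x at y = -48, 0, +48 mm, each 17 mm wide, open at top and front; the back wall's inner face is at x = +53. Ribs narrow each slot to 10 mm from x = +37 to +53: carriers stop there.
- slot_mouth (a point): Middle of the middle slot's open front (block x = -65 mm), on the slot floor, which is the base plate's top, 3 mm above the table. The plate goes on 70 mm in front as a flat apron without rim, 150 mm wide. Carriers start with their middle 47 to 81 mm behind the mouth: too deep for fingers, with at least 19 mm of slot free behind them.
- cover (a joint): Flat aluminium cover, 130 x 140 x 4 mm, 37 to 41 mm above the table over the slots. 0: fully home, at its stop; grows (rad) as it turns clockwise seen from above about the pivot screw, its front edge sweeping out to the left; end stop 2.4. From about 1.5 all slots are clear. About 1 N at the knob turns it; it stays where left. Starts home or slightly ajar.
- cover_knob (a point): Middle of the grip of the cover's upright round knob: 16 mm across, grip 46 to 76 mm above the table on a slightly thinner neck, this point 64 mm up. 157 mm from the pivot axis; shut it stands at x = -50, y = -53 mm in the block's frame. Fixed to the cover, but fingers can slip round it.
- cover_pivot (a point): The upright pivot screw's axis at the block's back left corner (x = +56, y = +62 mm in the block's frame), 36 mm above the table.
- pick: Hooked pick: square steel handle 100 x 14 x 14 mm, from its end a 5 mm rod goes straight on and then turns down at a right angle. Origin: centre of the handle; x along the handle towards the hook, z up. 70 to 115 g, balances near the origin. Lies level in its rest, hook down.
- pick_hook (a point): Lower end of the pick's downturned hook (5 mm thick), 125 mm ahead of and 45 mm below the handle's centre.
- rest: Black rest for the pick, fixed: 130 x 50 mm foot and two forked posts, 38 mm either side of the middle along x, each 12 mm thick. Forks: flat bottom 53 mm above the table, about 20 mm wide, flaring upward, tips 67 mm high. The handle can be gripped between the posts. Origin: centre of the underside, x along the pick towards its hook.
- rest_seat (a point): Where the centre of the pick's handle lies when it is properly in its rest, 60 mm above the table.
- tray: Low white tray, fixed: 96 x 190 mm, floor 3 mm thick; rim and two dividers 3 mm thick, their tops 8 mm above the table. Three compartments in a row along its y, centred at y = -62, 0, +62 mm, each about 59 (y) by 90 mm (x) inside. Origin: centre of the underside, z up.
- carrier1: Stone carrier: brass bar 36 (x) x 14 (y) x 14 (z) mm with a cut green stone standing 6 mm up on its top; 55 g. Origin: centre of the underside, z up through the stone, x along the bar. Starts, if present, in the right slot of the block (y = -48 mm), along the slot. May be absent.
- carrier2: Stone carrier: brass bar 36 (x) x 14 (y) x 14 (z) mm with a cut green stone standing 6 mm up on its top; 55 g. Origin: centre of the underside, z up through the stone, x along the bar. Starts, if present, in the middle slot of the block (y = 0 mm), along the slot. May be absent.
- carrier3: Stone carrier: brass bar 36 (x) x 14 (y) x 14 (z) mm with a cut green stone standing 6 mm up on its top; 55 g. Origin: centre of the underside, z up through the stone, x along the bar. Starts, if present, in the left slot of the block (y = 48 mm), along the slot. May be absent.
- loupe: Bystander to leave alone: black hand loupe lying flat, 54 mm round, 10 mm high, with an 85 mm long flat handle. Origin: about the middle of its underside.
- tweezers1: Bystander to leave alone: steel tweezers lying flat, 130 mm long, 7 mm high. Origin: about the middle of its underside.
- tweezers2: Bystander to leave alone: steel tweezers lying flat, 130 mm long, 7 mm high. Origin: about the middle of its underside.
- jar: Bystander to leave alone: small closed glass jar, 44 mm wide, 45 mm high. Origin: about the middle of its underside.
- crystal: Bystander to leave alone: violet-grey rough crystal, 52 mm wide, 40 mm high. Origin: about the middle of its underside.
- ring_box: Bystander to leave alone: blue ring box, 50 x 50 x 35 mm. Origin: about the middle of its underside.
Things that resemble listed ones, but are neither listed nor needed, are in the scene too. Of the things that look like the tray, the larger one is meant.

How it is judged:
On the way, in this order (a step that is already met when the one before it is completed fails the run):
1. the cover is swung aside far enough to clear all slots (over 1.5 rad) (value of joint cover above 1.5 rad), for 0.2 s.
2. every carrier present is out of the block ((x of carrier1 in the frame of block below -0.082 m or y of carrier1 in the frame of block above 0.1 m or y of carrier1 in the frame of block below -0.1 m) and (x of carrier2 in the frame of block below -0.082 m or y of carrier2 in the frame of block above 0.1 m or y of carrier2 in the frame of block below -0.1 m) and (x of carrier3 in the frame of block below -0.082 m or y of carrier3 in the frame of block above 0.1 m or y of carrier3 in the frame of block below -0.1 m)), for 0.2 s.
At the end, for the whole second after the job is handed in: Each carrier stands still, stone-up (0.15 rad), on the floor of its own tray compartment, its middle within 27 mm (tray y) and 40 mm (x) of the compartment's; the pick lies level in its rest, within 15 mm and 0.15 rad of its seat; the cover is shut to within 0.07 rad (x of carrier1 in the frame of tray between -0.04 and 0.04 m and z of carrier1 in the frame of tray between 0 and 0.0065 m and angle between each of carrier1, carrier2, carrier3, pick's own z axis and vertical below 0.15 rad and linear speed of each of carrier1, carrier2, carrier3, pick below 0.02 m/s and x of carrier2 in the frame of tray between -0.04 and 0.04 m and z of carrier2 in the frame of tray between 0 and 0.0065 m and x of carrier3 in the frame of tray between -0.04 and 0.04 m and z of carrier3 in the frame of tray between 0 and 0.0065 m and ((y of carrier1 in the frame of tray between -0.089 and -0.035 m and y of carrier2 in the frame of tray between -0.027 and 0.027 m and y of carrier3 in the frame of tray between 0.035 and 0.089 m) or (y of carrier1 in the frame of tray between -0.089 and -0.035 m and y of carrier2 in the frame of tray between 0.035 and 0.089 m and y of carrier3 in the frame of tray between -0.027 and 0.027 m) or (y of carrier1 in the frame of tray between -0.027 and 0.027 m and y of carrier2 in the frame of tray between -0.089 and -0.035 m and y of carrier3 in the frame of tray between 0.035 and 0.089 m) or (y of carrier1 in the frame of tray between -0.027 and 0.027 m and y of carrier2 in the frame of tray between 0.035 and 0.089 m and y of carrier3 in the frame of tray between -0.089 and -0.035 m) or (y of carrier1 in the frame of tray between 0.035 and 0.089 m and y of carrier2 in the frame of tray between -0.089 and -0.035 m and y of carrier3 in the frame of tray between -0.027 and 0.027 m) or (y of carrier1 in the frame of tray between 0.035 and 0.089 m and y of carrier2 in the frame of tray between -0.027 and 0.027 m and y of carrier3 in the frame of tray between -0.089 and -0.035 m)) and value of joint cover below 0.07 rad and distance between pick and rest_seat below 0.015 m and x of pick_hook in the frame of rest above 0.1 m and angle between the x axis of pick and the x axis of rest, either way round below 0.15 rad); the robot touches nothing.
It fails at once if the fingers touch a carrier that is still in the block ((x of carrier1 in the frame of block between -0.055 and 0.06 m and y of carrier1 in the frame of block between -0.06 and 0.06 m and z of carrier1 in the frame of block below 0.02 m and contact force between the fingers and carrier1 above 0.5 N) or (x of carrier2 in the frame of block between -0.055 and 0.06 m and y of carrier2 in the frame of block between -0.06 and 0.06 m and z of carrier2 in the frame of block below 0.02 m and contact force between the fingers and carrier2 above 0.5 N) or (x of carrier3 in the frame of block between -0.055 and 0.06 m and y of carrier3 in the frame of block between -0.06 and 0.06 m and z of carrier3 in the frame of block below 0.02 m and contact force between the fingers and carrier3 above 0.5 N)).
It fails at once if a bystander is moved more than 30 mm (distance of any of loupe, tweezers1, tweezers2, jar, crystal, ring_box from where it was at the start of the episode above 0.03 m).
Of carrier1, carrier2, carrier3 only 2 to 3 are there at a start; the rules pass over those that are not, and their reading is None.
At some moment in a run one of carrier1, carrier2, carrier3 may be knocked a few centimetres aside while the robot is not near it.
It also fails if it takes over 210 s, if anything falls off the work surface, if the arm or the gripper's body presses on something with over 40 N, if the wrist force passes 120 N, or if a joint passes its speed limit or range.

## Working session

There is one attempt and no reset: what is moved stays moved. The work goes in short steps, each a Python script; the robot and the scene stay as the last script left them, time stands still between calls to the robot, and variables do not carry over. Pictures are saved under pics/ and viewed, at most 14 in all, crops included, and the job is handed in when it is done.

```bash
mkdir -p pics
cat > h.py <<'E'
import numpy as np, cv2
from workcell import manip
def snap(name,fn=None):
    c=manip.get_calibration(name); im,d=manip.snapshot(name)
    if fn: cv2.imwrite('pics/'+fn,im[:,:,::-1])
    return im,d,c
def px2w(c,d,u,v,z=None):
    """pixel -> world with depth or with known height z"""
    K,D,R,t=[np.array(c[k],float) for k in('K','D','R','t')]
    p=cv2.undistortPoints(np.array([[[u,v]]],float),K,D)[0,0]; r=np.array([p[0],p[1],1.])
    if z is None: return R.T@(r*d[int(v),int(u)]-t)
    o=-R.T@t; w=R.T@r
    return o+w*(z-o[2])/w[2]
def w2px(c,X):
    K,D,R,t=[np.array(c[k],float) for k in('K','D','R','t')]
    return cv2.projectPoints(np.array(X,float).reshape(-1,1,3),cv2.Rodrigues(R)[0],t,K,D)[0][:,0]
def cloud(c,d):
    K,D,R,t=[np.array(c[k],float) for k in('K','D','R','t')]
    v,u=np.mgrid[0:d.shape[0],0:d.shape[1]]
    p=cv2.undistortPoints(np.stack([u,v],-1).reshape(-1,1,2).astype(float),K,D)[:,0]
    P=np.c_[p,np.ones(len(p))]*d.reshape(-1,1)
    W=(P-t)@R; W[d.reshape(-1)<=0]=np.nan
    return W.reshape(d.shape+(3,))
def down(yaw):
    """tool down, finger-closing axis (tool y) at world angle yaw"""
    # tool z=-Z, tool y=(cos,sin,0), x=y x z
    y=np.array([np.cos(yaw),np.sin(yaw),0]); z=np.array([0,0,-1.]); x=np.cross(y,z)
    from scipy.spatial.transform import Rotation as Ro
    q=Ro.from_matrix(np.stack([x,y,z],1)).as_quat(); return [q[3],q[0],q[1],q[2]]
E
python3 - <<'E'
from h import *
for n in('top','side'):
    im,d,c=snap(n,n+'0.png')
    for l in('block','cover_knob','pick','rest','tray','carrier1','loupe','tweezers1','jar','crystal','ring_box'):
        for r in manip.find_in(l,n)[:4]:
            b=r['box'];u,v=(b[0]+b[2])/2,(b[1]+b[3])/2
            print(n,l,round(r['conf'],2),np.round(b).astype(int),np.round(px2w(c,d,u,v),3))
print(manip.observe(),manip.grip_point_offset)
E
```

```text
top block 0.83 [301 128 360 206] [ 0.612 -0.011  0.039]
top cover_knob 0.68 [300 130 351 183] [0.641 0.002 0.041]
top pick 0.81 [440 150 450 209] [ 0.572 -0.312  0.061]
top rest 0.85 [429 172 454 222] [ 0.531 -0.32   0.009]
top rest 0.42 [301 129 363 208] [ 0.608 -0.016  0.041]
top tray 0.91 [202 270 257 302] [0.296 0.265 0.002]
top tray 0.7 [186 204 258 244] [0.463 0.288 0.002]
top tray 0.47 [301 124 361 208] [ 0.614 -0.013  0.038]
top carrier1 0.44 [469 156 489 193] [ 0.593 -0.431  0.008]
top carrier1 0.28 [186 202 254 245] [0.464 0.294 0.004]
top loupe 0.96 [292 215 316 253] [0.435 0.062 0.01 ]
top loupe 0.41 [299 130 352 181] [0.642 0.003 0.041]
top tweezers1 0.56 [467 155 490 195] [ 0.592 -0.429  0.009]
top tweezers1 0.46 [364 228 392 268] [ 0.393 -0.14   0.   ]
top jar 0.74 [301 128 363 207] [ 0.61  -0.016  0.041]
top jar 0.73 [395 116 415 135] [ 0.723 -0.214  0.047]
top jar 0.18 [178 135 199 156] [0.678 0.376 0.035]
top crystal 0.57 [152 179 169 195] [0.564 0.449 0.036]
top ring_box 0.8 [177 133 200 155] [0.682 0.376 0.035]
side block 0.57 [314 186 400 241] [ 0.621 -0.043  0.0
[... 832 characters left out ...]
ay([ 1.18347594e+00,  4.93611869e-01,  1.34547305e+00,  8.85480512e-06,
        1.30247035e+00, -9.54758685e-02]), 'qd': array([-4.03445117e-05,  9.89283245e-04,  1.38466749e-03,  4.99953164e-04,
        2.10496118e-03, -1.29776860e-03]), 'joint_efforts': array([-1.30937977e-03, -8.82046652e+01, -3.84252226e+01, -1.06968337e-04,
        9.29332382e-04, -1.06445812e-04]), 'position': array([0.17981407, 0.5986019 , 0.23127873]), 'orientation': array([3.24443480e-07, 1.45406108e-01, 9.89372055e-01, 1.91751953e-05]), 'contact_force': array([0.20138189, 0.00194047, 0.07314067]), 'torque': array([-0.03633963,  0.01021009,  0.0664688 ]), 'finger_force': 0.0, 'grip_width': 1.0013993027737604} 0.0187
```

View pics/top0.png

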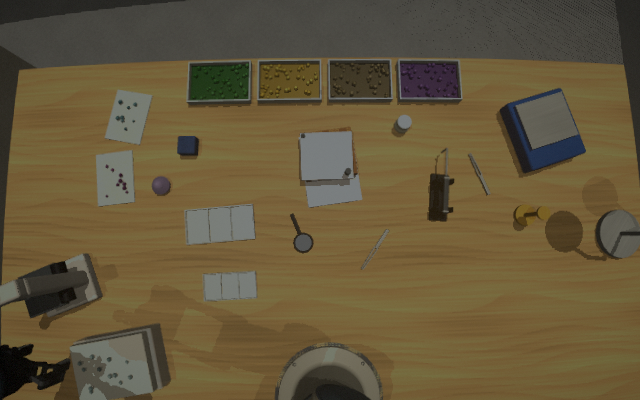

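View pics/side0.png

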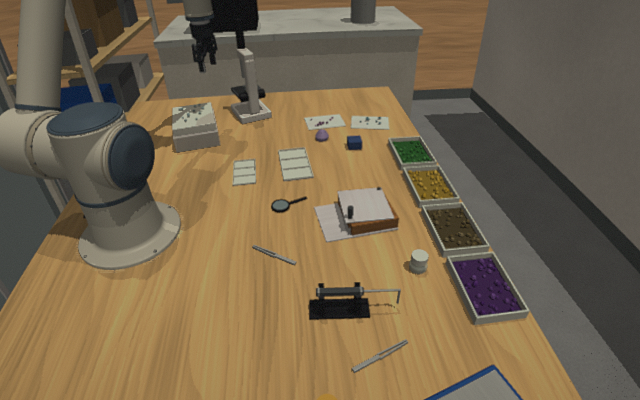

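Top picture: the larger tray is at (220,224) and the smaller look-alike at (230,286). The block is at (328,155) with its apron at (333,192), the cover knob is at (347,173), and the pick in its rest is at (445,180) with its hook pointing up. The side view agrees. Next I'll look from near with the wrist camera.

Run:
```python
from h import *
import pickle
S={}
for k,(x,y,z) in dict(tray=(0.40,0.28,0.36),block=(0.53,-0.02,0.36),pick=(0.49,-0.31,0.36)).items():
    manip.movep([x,y,z],down(np.arctan2(y,x)))
    manip.dwell(0.3)
    S[k]=snap('wrist',f'w_{k}.png')
    c=S[k][2]; print(k, 'cam at',np.round(-np.array(c['R']).T@c['t'],3),'axis',np.round(np.array(c['R'])[2],2), manip.observe()['joints'].round(2), manip.observe()['time'])
pickle.dump(S,open('S.pkl','wb'))
cv2.imwrite('pics/mont.png',cv2.resize(np.vstack([cv2.resize(S[k][0],None,fx=.75,fy=.75) if 0 else S[k][0] for k in('block','pick')]),(480,600))[:,:,::-1])
```

```text
tray cam at [0.362 0.337 0.503] axis [ 0.15 -0.22 -0.96] [ 0.49  0.19  1.46  0.    1.49 -0.12] 3.0583
block cam at [0.533 0.049 0.504] axis [-0.01 -0.27 -0.96] [-0.15  0.25  1.37  0.    1.52 -0.11] 4.65
pick cam at [ 0.527 -0.251  0.504] axis [-0.14 -0.23 -0.96] [-0.67  0.33  1.26  0.    1.55 -0.1 ] 6.125
```

View pics/w_block.png

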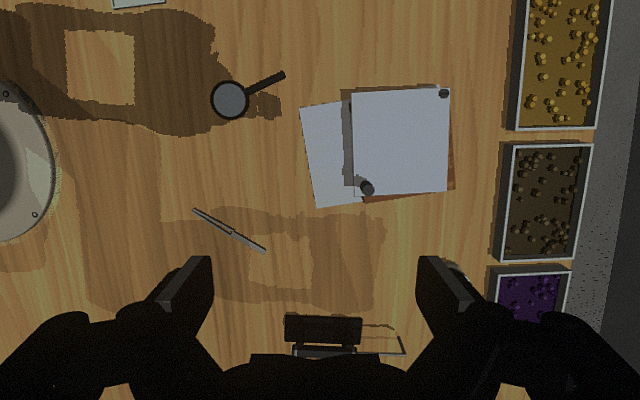

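View pics/w_pick.png

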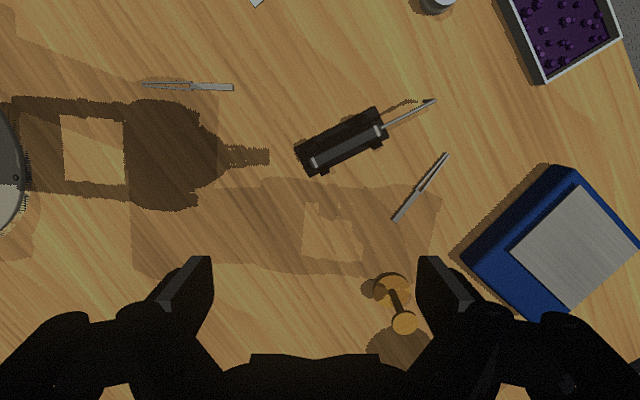

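View pics/w_tray.png

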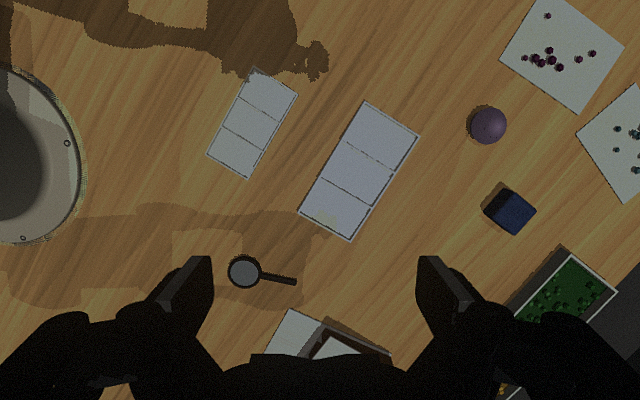

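The wrist pictures show:
- **Block:** cover corners (350,92) to (448,190), pivot screw (444,93), knob (367,187). Apron front corners are (300,108) and (316,207), and the cover is slightly ajar.
- **Pick:** handle from (312,160) to (375,128), hook at (433,100).
- **Tray:** the larger one is centred at (359,170), the look-alike at (252,123).

Things that could be mistaken for what I want: two trays, larger chosen; rest versus tweezers at (185,87) and (420,187), told apart by the forked posts; knob (367,187) versus pivot screw (444,93), where the knob is the tall one near the front right.

```bash
python3 - <<'E'
from h import *
import pickle
S=pickle.load(open('S.pkl','rb'))
def rect(P): 
    r=cv2.minAreaRect((P[:,:2]*1000).astype(np.float32)); return np.round(r[0],1),np.round(r[1],1),round(r[2],1)
# tray
im,d,c=S['tray']; W=cloud(c,d); g=im.min(2)
m=np.zeros(g.shape,np.uint8); cv2.fillConvexPoly(m,np.array([[365,95],[425,133],[350,247],[292,213]]),1)
hsv=cv2.cvtColor(im,cv2.COLOR_RGB2HSV)
mm=(m>0)&(hsv[...,1]<60)&(hsv[...,2]>80); 
n,l,st,_=cv2.connectedComponentsWithStats(mm.astype(np.uint8)); k=1+st[1:,4].argmax()
ys,xs=np.where(l==k); Pt=np.array([px2w(c,d,x,y,0.006) for x,y in zip(xs,ys)])
print('tray',rect(Pt), 'mean',Pt.mean(0))
# block
im,d,c=S['block'];W=cloud(c,d)
for u,v,z in[(300,108,.003),(316,207,.003),(444,93,.043),(367,185,.076),(350,92,.041),(450,87,.041),(448,190,.041),(354,196,.041)]:
    print(u,v,np.round(px2w(c,d,u,v,z),4),np.round(W[v,u],4))
hs=cv2.cvtColor(im,cv2.COLOR_RGB2HSV)
sel=(W[...,2]>.025)&(W[...,2]<.045)&(abs(W[...,0]-.61)<.13)&(abs(W[...,1])<.13)
gray=(hs[...,1]<70)
print('cover',rect(W[sel&gray]),'sel',rect(W[sel]))
K=W[(W[...,2]>.06)&(W[...,2]<.09)&(abs(W[...,0]-.58)<.1)&(abs(W[...,1]+.05)<.08)]; print('knob',len(K),K.mean(0), K[:,2].max())
a=(W[...,2]<.012)&(W[...,0]>.45)&(W[...,0]<.62)&(abs(W[...,1])<.12)&(hs[...,1]<60)&(hs[...,2]>90)
print('apron',rect(W[a]))
# pick
im,d,c=S['pick'];W=cloud(c,d)
near=(abs(W[...,0]-.57)<.2)&(abs(W[...,1]+.32)<.07)
P=W[near&(W[...,2]>.05)&(W[...,2]<.075)]; print('pickall',rect(P),len(P))
P=W[near&(W[...,2]>.055)&(W[...,2]<.075)&(W[...,0]<.6)]; print('handle',rect(P),np.percentile(P[:,2],[50,95]))
P=W[near&(W[...,2]>.003)&(W[...,2]<.02)]; print('foot',rect(P))
for u,v,z in[(312,160,.067),(375,128,.067),(430,101,.06),(433,100,.015)]: print(u,v,np.round(px2w(c,d,u,v,z),4))
E
python3 - <<'E'
import cv2
a=cv2.imread('pics/w_block.png')[75:220,285:470];b=cv2.imread('pics/w_pick.png')[80:190,285:450]
f=lambda i,w:cv2.resize(i,(w,int(i.shape[0]*w/i.shape[1])),interpolation=cv2.INTER_CUBIC)
a=f(a,400);b=f(b,400);h=max(a.shape[0],b.shape[0])
p=lambda i:cv2.copyMakeBorder(i,0,h-i.shape[0],0,0,0)
cv2.imwrite('pics/crop1.png',cv2.hconcat([p(a),p(b)])*1)
E
```

```text
tray (array([468.5, 294.5]), array([ 96.9, 191.6]), 4.6) mean [0.46646063 0.29921637 0.006     ]
300 108 [0.5135 0.0503 0.003 ] [0.5136 0.0503 0.0043]
316 207 [ 0.5309 -0.096   0.003 ] [ 0.5309 -0.0955  0.0046]
444 93 [0.7023 0.063  0.043 ] [0.7018 0.063  0.0444]
367 185 [ 0.5974 -0.048   0.076 ] [ 0.5975 -0.0481  0.0757]
350 92 [0.5805 0.068  0.041 ] [0.5846 0.0696 0.0006]
450 87 [0.7106 0.0704 0.041 ] [0.7257 0.0723 0.0014]
448 190 [ 0.7162 -0.0672  0.041 ] [ 7.323e-01 -7.740e-02  3.000e-04]
354 196 [ 0.5846 -0.071   0.041 ] [ 0.5887 -0.0806  0.0038]
cover (array([648.7,  -1.2]), array([132.2, 142. ]), 1.7) sel (array([654.4,  -5.8]), array([143.6, 151.5]), 1.8)
knob 153 [ 0.59813674 -0.0529942   0.07471781] 0.07891744424177778
apron (array([555.5, -19.5]), array([ 70.9, 151.5]), 7.8)
pickall (array([ 573.7, -314.8]), array([ 42.3, 175.4]), 84.4) 1618
handle (array([ 543.1, -311.4]), array([ 41.7, 113.9]), 85.3) [0.06728102 0.06885389]
foot (array([ 570.2, -320.5]), array([399.1, 137.7]), 0.3)
312 160 [ 0.4909 -0.3038  0.067 ]
375 128 [ 0.5791 -0.3118  0.067 ]
430 101 [ 0.6552 -0.3205  0.06  ]
433 100 [ 0.6724 -0.3285  0.015 ]
```

View pics/crop1.png

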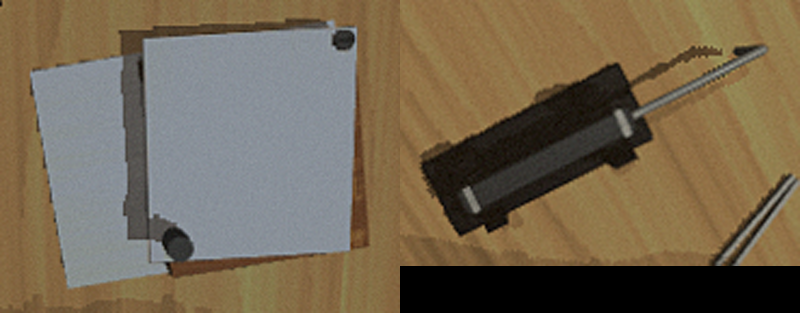

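```bash
cat >> h.py <<'E'
PIV=np.array([.7021,.0628]); BY=np.radians(7.6); BO=np.array([.6548,-.0062])
def b2w(x,y):
    c,s=np.cos(BY),np.sin(BY); return BO+np.array([c*x-s*y,s*x+c*y])
KR=.157; KA0=np.arctan2(-.115,-.106)+BY
def knob(th,z,off=0):
    a=KA0-th; p=PIV+KR*np.array([np.cos(a),np.sin(a)])
    return [p[0],p[1],z],down(a-np.pi/2)   # closing axis along the tangent
def arc(t0,t1,z=.05,vel=.12):
    for th in np.linspace(t0,t1,int(abs(t1-t0)/.17)+2)[1:]:
        manip.move_linear(*knob(th,z),vel=vel)
E
python3 - <<'E'
from h import *
manip.movep(*knob(.135,.16)); manip.move_gripper(.5)
print(manip.observe()['joints'].round(2),knob(.135,.16)[0])
manip.move_linear(*knob(.135,.05)); manip.move_gripper(.24)
print(manip.observe()['contact_force'].round(1),manip.observe()['grip_width'])
arc(.135,1.88); print(manip.observe()['contact_force'].round(1))
manip.move_gripper(.5); p=manip.observe()['position']; manip.move_linear([p[0],p[1],.17],vel=.2)
manip.movep([*b2w(-.02,0),.40],down(BY-np.pi/2)); manip.dwell(.3)
snap('wrist','open.png'); print(manip.observe()['time'])
import pickle;im,d,c=snap('wrist');pickle.dump((im,d,c),open('S2.pkl','wb'))
E
```

```text
[-0.19  0.53  1.5   0.    1.11 -2.58] [np.float64(0.5954218716211443), np.float64(-0.052390177209623204), 0.16]
[ 1.6 -0.8  0.2] 0.23639349994676662
[-0.4 -0.4 -1.1]
17.0583
```

View pics/open.png

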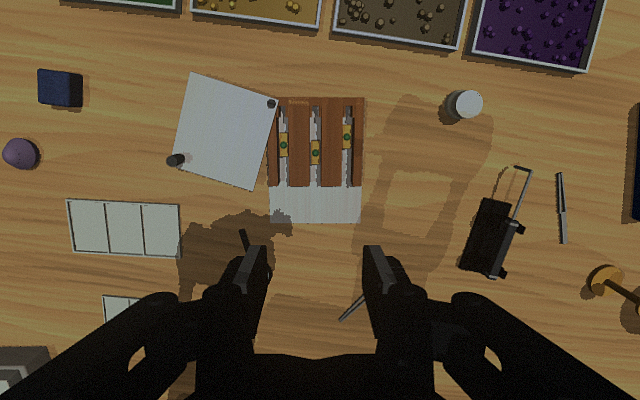

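The cover is open and all three carriers are present: left slot (284,147), middle (315,152), right (347,136).

```bash
python3 - <<'E'
from h import *
import pickle
im,d,c=pickle.load(open('S2.pkl','rb'))
W=cloud(c,d); hsv=cv2.cvtColor(im,cv2.COLOR_RGB2HSV).astype(int)
def w2b(P):
    q=P[...,:2]-BO; cc,s=np.cos(BY),np.sin(BY); return np.stack([cc*q[...,0]+s*q[...,1],-s*q[...,0]+cc*q[...,1]],-1)
B=w2b(W)
g=(hsv[...,0]>40)&(hsv[...,0]<90)&(hsv[...,1]>100)&(abs(B[...,0])<.065)&(abs(B[...,1])<.07)
n,l,st,ce=cv2.connectedComponentsWithStats(g.astype(np.uint8))
for k in range(1,n):
    if st[k,4]>8:
        P=px2w(c,d,*ce[k],.021); print('stone',ce[k].round(1),st[k,4],w2b(P).round(4))
# wood top outline
a=(W[...,2]>.03)&(W[...,2]<.040)&(abs(B[...,0])<.08)&(abs(B[...,1])<.09)&(hsv[...,1]>80)
r=cv2.minAreaRect((B[a]*1000).astype(np.float32)); print('wood',r)
a=(W[...,2]<.012)&(B[...,0]<-.06)&(B[...,0]>-.15)&(abs(B[...,1])<.09)&(hsv[...,1]<60)&(hsv[...,2]>90)
print('apron',cv2.minAreaRect((B[a]*1000).astype(np.float32)))
# brass extents per slot
br=(hsv[...,0]>15)&(hsv[...,0]<32)&(hsv[...,1]>110)&(hsv[...,2]>110)
for y in(-.048,0,.048):
    P=B[br&(abs(B[...,1]-y)<.009)&(abs(B[...,0])<.06)&(W[...,2]<.03)]
    print(y,len(P),np.percentile(P,[3,97],axis=0).round(4) if len(P) else '')
    # slot floor (light) y centre
    P=B[(hsv[...,1]<60)&(abs(B[...,1]-y)<.014)&(B[...,0]<-.02)&(B[...,0]>-.058)&(W[...,2]<.01)]; print(' floor',np.percentile(P[:,1],[2,98]).round(4) if len(P) else '')
E
python3 - <<'E'
from h import *
# close look at the pick
yaw=np.radians(-5.2)-np.pi/2
manip.movep([.50,-.305,.26],down(yaw)); manip.dwell(.3)
im,d,c=snap('wrist','pick2.png'); import pickle; pickle.dump((im,d,c),open('S3.pkl','wb'))
W=cloud(c,d)
P=W[(W[...,2]>.0625)&(W[...,2]<.072)&(abs(W[...,0]-.535)<.08)&(abs(W[...,1]+.31)<.05)]
print(len(P),cv2.minAreaRect((P[:,:2]*1000).astype(np.float32)))
E
```

```text
stone [346.6 136.4] 29 [ 0.0078 -0.0474]
stone [283.1 144.5] 25 [-0.0043  0.0484]
stone [315.4 152.4] 25 [-0.0163 -0.0005]
stone [543.2 374. ] 9 [-0.4357 -0.4371]
stone [146.7 390.3] 9 [-0.4705  0.3239]
stone [578.  395.5] 13 [-0.4925 -0.5224]
stone [521.8 394.8] 18 [-0.4846 -0.4039]
wood ((0.29885101318359375, -0.22924041748046875), (128.36366271972656, 140.45082092285156), 0.014680576510727406)
apron ((-98.71136474609375, 0.7116012573242188), (75.9278335571289, 150.9029083251953), 0.053032927215099335)
-0.048 124 [[-0.0084 -0.0527]
 [ 0.0245 -0.042 ]]
 floor [-0.0558 -0.0426]
0 128 [[-0.0329 -0.0045]
 [ 0.0006  0.0062]]
 floor [-0.008  0.008]
0.048 126 [[-0.0207  0.0436]
 [ 0.0127  0.0546]]
 floor [0.0427 0.0566]
1905 ((550.5653686523438, -313.3233642578125), (39.98067855834961, 128.54237365722656), 84.53861999511719)
```

View pics/pick2.png

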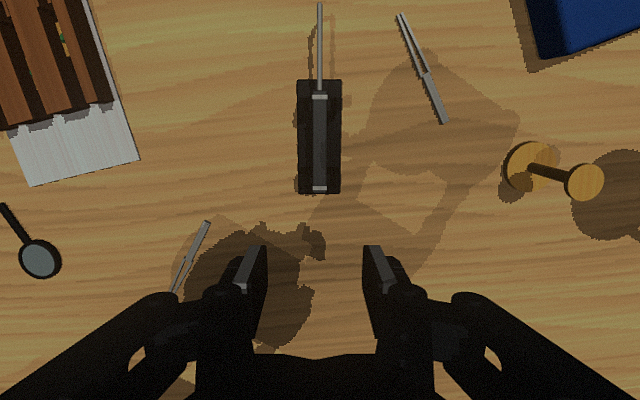

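Handle ends are at (319,94) and (320,191), the rod runs straight up at u=320, and the foot spans (298–341, 80–194).

Run:
```python
from h import *
import pickle
im,d,c=pickle.load(open('S3.pkl','rb'))
for u,v,z in[(319,93,.067),(320,191,.067),(320,5,.0625),(320,85,.0625),(319,80,.006),(319.5,194,.006)]: print(u,v,px2w(c,d,u,v,z).round(4),px2w(c,d,u,v).round(4))
```

```text
319 93 [ 0.5823 -0.3153  0.067 ] [ 0.5822 -0.3153  0.0689]
320 191 [ 0.4878 -0.3081  0.067 ] [ 0.4879 -0.3081  0.0674]
320 5 [ 0.659  -0.323   0.0625] [ 0.6589 -0.3229  0.063 ]
320 85 [ 0.5897 -0.317   0.0625] [ 0.5896 -0.3169  0.0645]
319 80 [ 0.5986 -0.3175  0.006 ] [ 0.5942 -0.3164  0.0634]
319.5 194 [ 0.4696 -0.3069  0.006 ] [ 4.680e-01 -3.068e-01 -2.000e-04]
```

```bash
cat >> h.py <<'E'
PK=np.array([.535,-.3117]); PY=np.radians(-4.8); GX=-.008; GZ=-.015
def pk(x,z,dz=0):
    """TCP pose to hold the pick in/over its rest"""
    p=PK+x*np.array([np.cos(PY),np.sin(PY)]); return [p[0],p[1],z],down(PY-np.pi/2)
def hook(bx,by,z):
    """TCP pose that puts the hook tip at block (bx,by), height z"""
    p=b2w(bx-.125+GX,by); return [p[0],p[1],z+.045+GZ],down(BY-np.pi/2)
E
python3 - <<'E'
from h import *
manip.move_gripper(.5)
manip.move_linear(*pk(GX,.12)); manip.move_linear(*pk(GX,.06+GZ),vel=.1)
manip.move_gripper(0); o=manip.observe(); print(o['grip_width'],o['finger_force'],o['contact_force'].round(1))
manip.move_linear(*pk(GX,.06+GZ+.08),vel=.1); print(manip.observe()['contact_force'].round(1),manip.observe()['grip_width'])
manip.movep(*hook(.02,0,.09)); manip.dwell(.3)
im,d,c=snap('wrist','held.png'); h=b2w(.02,0); print(w2px(c,[*h,.09]), w2px(c,[*h,.135]))
E
```

```text
0.1444732904980641 58.691813349723816 [-0.9  0.4  6.8]
[ 0.2 -0.3 -1.6] 0.14812225504591825
[[314.04433004 -38.38227759]] [[313.90519339 -94.55226451]]
```

View pics/held.png

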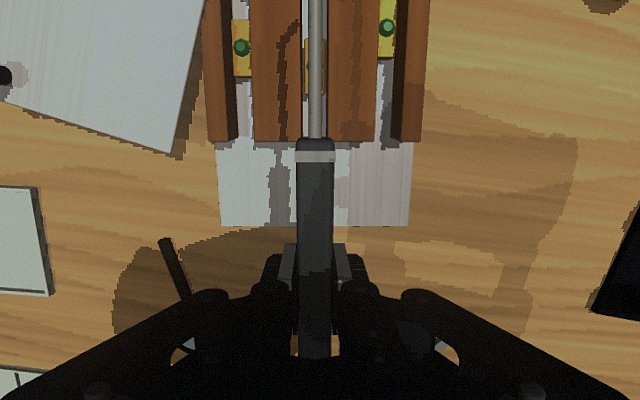

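The pick is held level and straight, with the rod at u≈318 over the middle slot. I'll check this numerically before inserting.

```bash
cat >> h.py <<'E'
def w2b(P):
    q=np.asarray(P)[...,:2]-BO; c,s=np.cos(BY),np.sin(BY); return np.stack([c*q[...,0]+s*q[...,1],-s*q[...,0]+c*q[...,1]],-1)
E
python3 - <<'E'
from h import *
im,d,c=snap('wrist')
for u,v in[(318,5),(318,60),(317,120),(316,157),(315,200),(314,240)]:
    P=px2w(c,d,u,v); print(u,v,w2b(P).round(4),P[2].round(4))
# measure rod centre at rows by depth
W=cloud(c,d)
for v in(5,60,120,157,200,240):
    s=np.where((W[v,:,2]>.115)&(abs(np.arange(640)-318)<40))[0]; print(v,s.min(),s.max(),w2b(W[v,s]).mean(0).round(4))
E
```

```text
318 5 [-0.0106 -0.0011] 0.1366
318 60 [-0.0283 -0.0011] 0.1382
317 120 [-0.0485 -0.0008] 0.1374
316 157 [-0.061  -0.0004] 0.1429
315 200 [-0.077  -0.0001] 0.142
314 240 [-0.0928  0.0003] 0.1415
5 308 322 [-0.0106 -0.0001]
60 308 322 [-0.0281 -0.0001]
120 308 321 [-0.0485  0.0001]
157 295 335 [-0.0611 -0.0001]
200 296 333 [-0.0771  0.0001]
240 297 332 [-0.0927  0.0001]
```

```bash
cat >> h.py <<'E'
def stones(cam='wrist',fn=None):
    """stone centres, block frame, seen by a camera"""
    im,d,c=snap(cam,fn); hsv=cv2.cvtColor(im,cv2.COLOR_RGB2HSV).astype(int); B=w2b(cloud(c,d))
    g=(hsv[...,0]>40)&(hsv[...,0]<90)&(hsv[...,1]>100)&(abs(B[...,0]+.08)<.15)&(abs(B[...,1])<.13)
    n,l,st,ce=cv2.connectedComponentsWithStats(g.astype(np.uint8))
    return [(st[k,4],w2b(px2w(c,d,*ce[k],.021)).round(4)) for k in range(1,n) if st[k,4]>8]
def drag(cx,by,end=-.108):
    h0=cx+.0275
    manip.move_linear(*hook(h0,by,.075)); manip.move_linear(*hook(h0,by,.0075),vel=.06)
    print('down',manip.observe()['contact_force'].round(1))
    manip.move_linear(*hook(end+.0205,by,.0075),vel=.07)
    print('dragged',manip.observe()['contact_force'].round(1))
    manip.move_linear(*hook(end+.0265,by,.0075),vel=.06); manip.move_linear(*hook(end+.0265,by,.075),vel=.12)
E
python3 - <<'E'
from h import *
drag(-.0163,0)
manip.move_linear(*hook(.035,0,.09)); manip.dwell(.2); print(stones(),manip.observe()['time'])
print(stones('top','t1.png'))
E
```

```text
down [-0.3  0.5 -1.2]
dragged [ 0.   0.9 -1.1]
[(np.int32(145), array([ 0.0071, -0.0469])), (np.int32(160), array([-0.0046,  0.048 ])), (np.int32(12), array([-0.2047,  0.0376])), (np.int32(11), array([-0.2225,  0.0496])), (np.int32(10), array([-0.2248,  0.0669])), (np.int32(13), array([-0.2368, -0.017 ])), (np.int32(10), array([-0.2539,  0.097 ])), (np.int32(9), array([-0.2644,  0.0612])), (np.int32(12), array([-0.2639, -0.0262])), (np.int32(9), array([-0.267 ,  0.0914])), (np.int32(9), array([-0.2773, -0.1441])), (np.int32(9), array([-0.2761,  0.0898])), (np.int32(9), array([-0.2746, -0.0155]))] 29.0917
[]
```

Run:
```python
from h import *
drag(.0073,-.048); drag(-.0045,.048)
manip.move_linear(*hook(.035,0,.13)); manip.dwell(.2)
im,d,c=snap('wrist','dr.png')
print(stones()[:6],manip.observe()['time'])
```

```text
down [-0.7 -0.4 -1.1]
dragged [-0.2 -1.  -1. ]
down [-0.5  0.4 -1.2]
dragged [-0.1 -0.  -1.5]
[(np.int32(88), array([-0.1073,  0.0482])), (np.int32(84), array([-0.1073, -0.0468])), (np.int32(11), array([-0.2688,  0.0786])), (np.int32(9), array([-0.2799,  0.041 ])), (np.int32(10), array([-0.2942, -0.0194])), (np.int32(9), array([-0.3027,  0.0218]))] 40.2
```

View pics/dr.png

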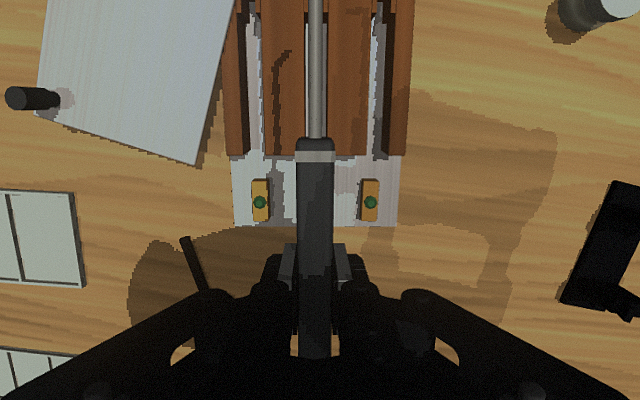

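Slots are empty, and the left (260,202) and right (370,202) carriers are on the apron. The middle one is hidden under the handle. Next I return the pick and look.

Run:
```python
from h import *
manip.movep(*pk(GX,.06+GZ+.08)); manip.dwell(.2)
manip.move_linear(*pk(GX,.06+GZ+.012),vel=.1); manip.move_linear(*pk(GX,.06+GZ+.0005),vel=.03)
print(manip.observe()['contact_force'].round(1))
manip.move_gripper(.5); manip.move_linear(*pk(GX,.16),vel=.15); 
manip.move_linear(*pk(-.035,.26)); manip.dwell(.2); im,d,c=snap('wrist','pick3.png')
import pickle; pickle.dump((im,d,c),open('S4.pkl','wb'))
manip.movep([*b2w(-.14,0),.30],down(BY-np.pi/2)); manip.dwell(.2)
print([s for s in stones(fn='apron.png') if s[0]>25],manip.observe()['time'])
b=cv2.imread('pics/apron.png'); cv2.imwrite('pics/both.png',cv2.resize(np.hstack([cv2.imread('pics/pick3.png'),b])[:320],(800,200)))
```

```text
[-2.6  1.6  7.8]
[(np.int32(27), array([-0.1066, -0.0473]))] 46.6667
```

View pics/both.png

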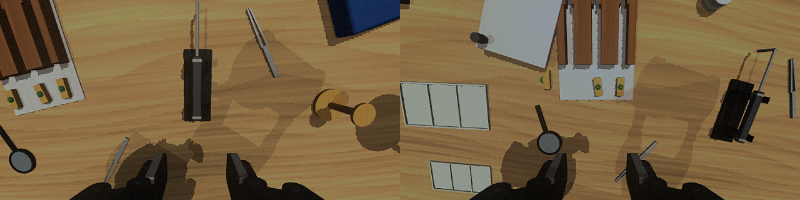

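The pick is back in its rest. The left carrier has just been knocked off the apron to about (233,125) in the wrist picture; the other two are at about (317,140) and (353,136). I'll segment the brass.

```bash
cat >> h.py <<'E'
def carriers(im,d,c):
    hsv=cv2.cvtColor(im,cv2.COLOR_RGB2HSV).astype(int); W=cloud(c,d); B=w2b(W)
    m=(hsv[...,0]>15)&(hsv[...,0]<95)&(hsv[...,1]>110)&(hsv[...,2]>60)&(W[...,2]>.008)&(W[...,2]<.03)&(abs(B[...,0]+.1)<.16)&(abs(B[...,1])<.2)
    m=cv2.morphologyEx(m.astype(np.uint8),cv2.MORPH_CLOSE,np.ones((3,3)))
    n,l,st,ce=cv2.connectedComponentsWithStats(m); out=[]
    for k in range(1,n):
        if st[k,4]>60:
            P=W[(l==k)&(W[...,2]>.008)]; r=cv2.minAreaRect((P[:,:2]*1000).astype(np.float32))
            bx=cv2.boxPoints(r); e=max((bx[1]-bx[0],bx[2]-bx[1]),key=np.linalg.norm)
            out.append((ce[k].round(),np.round(r[0],1),np.round(r[1],1),round(np.degrees(np.arctan2(e[1],e[0]))%180,1),np.percentile(P[:,2],[20,50,98]).round(3),w2b(np.array(r[0])/1000).round(3)))
    return out
E
python3 - <<'E'
from h import *
im,d,c=snap('wrist','ap2.png')
for o in carriers(im,d,c): print(o)
x=im[60:180,180:400]; cv2.imwrite('pics/ap2c.png',cv2.resize(x,(770,420),interpolation=cv2.INTER_CUBIC)[:,:,::-1])
E
```

```text
(array([233., 127.]), array([548.7,  82.8]), array([34.1, 19.8]), np.float32(8.1), array([0.014, 0.015, 0.016]), array([-0.093,  0.102]))
(array([316., 138.]), array([548.8, -22.9]), array([35.6, 13.5]), np.float32(16.0), array([0.017, 0.018, 0.021]), array([-0.107, -0.003]))
(array([352., 138.]), array([554.3, -66.7]), array([35.7, 13.5]), np.float32(6.4), array([0.017, 0.018, 0.021]), array([-0.108, -0.047]))
```

View pics/ap2c.png

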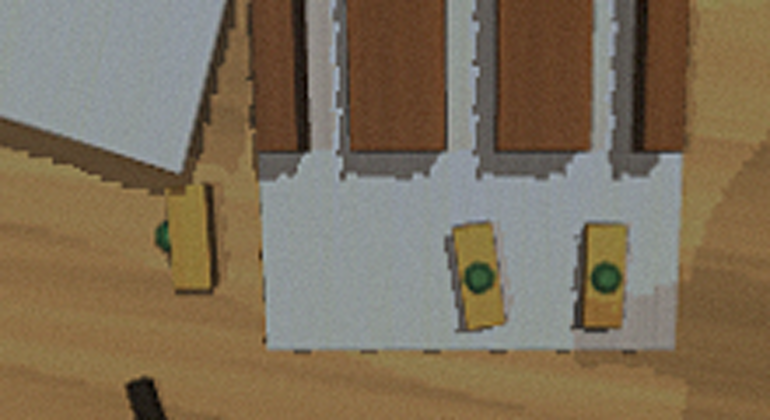

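The knocked carrier lies on its side with its stone pointing left, at about world (0.549,0.083), and the cover corner is close to its front end. Closing the cover first frees that space. Then I'll place the two upright carriers.

```bash
cat >> h.py <<'E'
TO=np.array([.4685,.2945]); TY=np.radians(4.6)
def t2w(x,y):
    c,s=np.cos(TY),np.sin(TY); return TO+np.array([c*x-s*y,s*x+c*y])
def place(k,z=.0085):
    p=t2w(0,.062*k); q=down(TY-np.pi/2)
    manip.movep([*p,.10],q); manip.move_linear([*p,z+.012],vel=.12); manip.move_linear([*p,z],vel=.04)
    print('place',manip.observe()['contact_force'].round(1),manip.observe()['grip_width'])
    manip.move_gripper(.3); manip.move_linear([*p,.10],vel=.15)
def take(x,y,ang,z=.008):
    q=down(np.radians(ang)-np.pi/2)
    manip.movep([x,y,.10],q); manip.move_gripper(.4); manip.move_linear([x,y,z],vel=.1); manip.move_gripper(0)
    print('take',manip.observe()['grip_width'],manip.observe()['finger_force'])
    manip.move_linear([x,y,.10],vel=.12)
E
python3 - <<'E'
from h import *
manip.movep(*knob(1.88,.17)); manip.move_gripper(.5)
manip.move_linear(*knob(1.88,.05)); manip.move_gripper(.24)
arc(1.88,-.018); print('closed',manip.observe()['contact_force'].round(1))
manip.move_gripper(.5); p=manip.observe()['position']; manip.move_linear([p[0],p[1],.17],vel=.2)
manip.movep([*b2w(-.14,0),.30],down(BY-np.pi/2)); manip.dwell(.2)
im,d,c=snap('wrist','closed.png')
C=carriers(im,d,c); [print(o) for o in C]
W=cloud(c,d); print('knob',w2b(W[(W[...,2]>.06)&(W[...,2]<.085)&(abs(w2b(W)+[.05,.053])<.04).all(-1)]).mean(0))
hs=cv2.cvtColor(im,cv2.COLOR_RGB2HSV);s=(W[...,2]>.034)&(W[...,2]<.046)&(hs[...,1]<70)&(abs(w2b(W))<.09).all(-1)
print('cover',cv2.minAreaRect((w2b(W[s])*1000).astype(np.float32)))
up=[o for o in C if o[5][1]<.07]
for o,k in zip(sorted(up,key=lambda o:o[5][1]),(1,0)):
    take(o[1][0]/1000,o[1][1]/1000,o[3]); place(k)
print(manip.observe()['time'])
E
```

```text
closed [-1.1 -0.1  0.3]
(array([234., 127.]), array([548.7,  82.7]), array([34. , 19.5]), np.float32(7.3), array([0.014, 0.015, 0.016]), array([-0.093,  0.102]))
(array([317., 138.]), array([548.6, -23. ]), array([35.7, 13.5]), np.float32(16.1), array([0.017, 0.018, 0.022]), array([-0.108, -0.003]))
(array([352., 139.]), array([554.5, -66.5]), array([35.6, 13.2]), np.float32(6.1), array([0.017, 0.018, 0.021]), array([-0.107, -0.047]))
knob [-0.05053638 -0.05185806]
cover ((-11.880958557128906, 0.1545562744140625), (140.1475067138672, 107.15592193603516), 89.91339111328125)
take 0.13687455815184174 58.78207862377167
place [-0.5 -0.6  8.7] 0.13939596904960197
take 0.13935583122314268 58.756951689720154
place [-1.4 -0.8  9.4] 0.13440632981481843
73.7583
```

The cover is home and two carriers are in the tray. For the tipped one I grip it by its ends with the tool leaning slightly. Then I roll it about its length and let it settle stone-up in the last compartment.

```bash
cat >> h.py <<'E'
from scipy.spatial.transform import Rotation as Ro
def tilt(yaw,th):
    """tool y along yaw, leaning by th about that axis; returns quat, tool z, tool x"""
    q0=down(yaw); R=Ro.from_rotvec(th*np.array([np.cos(yaw),np.sin(yaw),0]))*Ro.from_quat([q0[1],q0[2],q0[3],q0[0]])
    q=R.as_quat(); M=R.as_matrix(); return [q[3],q[0],q[1],q[2]],M[:,2],M[:,0]
def guard(p,q,z0,z1,lim=4,step=.001):
    manip.move_linear([p[0],p[1],z0],q,vel=.08); f0=manip.observe()['contact_force'][2]
    z=z0
    while z>z1:
        z-=step; manip.move_linear([p[0],p[1],z],q,vel=.03)
        if manip.observe()['contact_force'][2]-f0>lim: break
    print('guard z',round(z,4),manip.observe()['contact_force'].round(1)); return z
E
cat > flip.py <<'E'
from h import *
def flip(C,yaw,dest,dyaw,t0,t1,zdest):
    qg,dg,xg=tilt(yaw,t0); qp,dp,xp=tilt(dyaw,t1)
    T=C+.0038*dg+.004*xg
    print('grasp tcp',T.round(4),dg.round(2),xg.round(2))
    P=np.array([*dest,0])+.0038*dp+.004*xp
    for p,q in((T,qg),):
        manip.movep([p[0],p[1],.12],q)
    assert manip.inverse_kinematics([P[0],P[1],.12],qp) is not None and manip.inverse_kinematics([P[0],P[1],.012],qp) is not None
    manip.move_gripper(.6); guard(T,qg,.008,.003)
    manip.move_gripper(0); print('grip',manip.observe()['grip_width'],manip.observe()['finger_force'])
    z=manip.observe()['position'][2]; manip.move_linear([T[0],T[1],.12],qg,vel=.12)
    manip.movep([P[0],P[1],.12],qp); guard(P,qp,.022,zdest)
    print('joints',manip.observe()['joints'].round(2))
    manip.move_gripper(.52); manip.dwell(.3)
    b=manip.observe()['position']-.12*dp; manip.move_linear(list(b),qp,vel=.15)
    manip.movep([.42,.27,.30],down(TY-np.pi/2)); manip.dwell(.2)
    snap('wrist','tray2.png'); print(manip.observe()['time'])
    im,d,c=snap('wrist'); import pickle; pickle.dump((im,d,c),open('S5.pkl','wb'))
if __name__=='__main__':
    im,d,c=None,None,None
    flip(np.array([.5491,.0798,.007]),np.radians(7.4),t2w(0,-.062),TY,np.radians(-12),np.radians(52),.011)
E
python3 flip.py
```

```text
grasp tcp [0.5487 0.0829 0.0025] [ 0.03 -0.21 -0.98] [-0.13  0.97 -0.21]
guard z 0.003 [ 0.4  0.3 -0.4]
grip 0.39436836878369674 58.944570422172546
guard z 0.014 [-0.5 -2.   6.7]
joints [-0.17  0.91  1.88  1.09  1.03 -1.18]
88.9333
```

View pics/tray2.png

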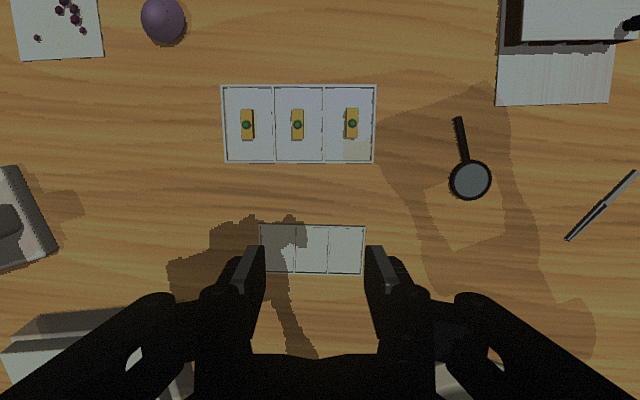

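All three carriers sit stone-up in the larger tray, one to a compartment, at (247,124), (298,124) and (351,123). A last numeric check covers flatness, the pick and the cover.

Run:
```python
from h import *
import pickle
im,d,c=pickle.load(open('S5.pkl','rb')); W=cloud(c,d)
def w2t(P):
    q=P[...,:2]-TO; cc,s=np.cos(TY),np.sin(TY); return np.stack([cc*q[...,0]+s*q[...,1],-s*q[...,0]+cc*q[...,1]],-1)
hsv=cv2.cvtColor(im,cv2.COLOR_RGB2HSV).astype(int);T=w2t(W)
for k in(-1,0,1):
    P=np.c_[T,W[...,2:]][(hsv[...,0]>15)&(hsv[...,0]<35)&(hsv[...,1]>110)&(abs(T[...,1]-.062*k)<.028)&(abs(T[...,0])<.043)&(W[...,2]>.01)]
    A=np.c_[P[:,:2]-P[:,:2].mean(0),np.ones(len(P))]; print(k,P.mean(0).round(4),np.linalg.lstsq(A,P[:,2],rcond=None)[0].round(3))
manip.movep([.50,-.305,.26],down(np.radians(-5.2)-np.pi/2)); manip.dwell(.3)
im2,d2,c2=snap('wrist'); old=cv2.imread('pics/pick2.png'); cv2.imwrite('pics/cmp.png',np.hstack([old[:250,230:560],im2[:250,230:560,::-1]]))
i2,d3,_=pickle.load(open('S3.pkl','rb')); b=np.abs(i2.astype(int)-im2).max(2)[0:200,290:350]; print('changed px',(b>40).sum())
```

```text
-1 [-0.031  -0.057   0.3142] [-7.576  1.104  0.314]
0 [-0.0326 -0.0005  0.3268] [-7.937 -0.917  0.327]
1 [-0.0191  0.0498  0.2041] [-3.391 -8.77   0.204]
changed px 309
```

View pics/cmp.png

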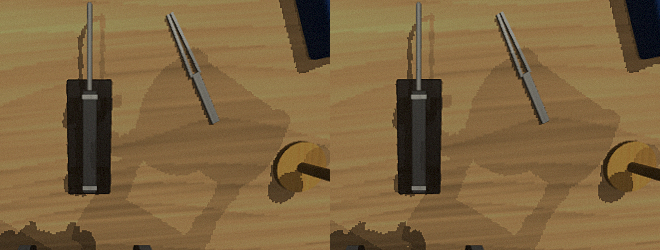

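The pick lies as it did at the start. The tray numbers were contaminated by gripper pixels, so I'm redoing them on the saved frame.

Run:
```python
from h import *
import pickle
im,d,c=pickle.load(open('S5.pkl','rb')); W=cloud(c,d)
q=W[...,:2]-TO; cc,s=np.cos(TY),np.sin(TY); T=np.stack([cc*q[...,0]+s*q[...,1],-s*q[...,0]+cc*q[...,1]],-1)
hsv=cv2.cvtColor(im,cv2.COLOR_RGB2HSV).astype(int)
for k in(-1,0,1):
    P=np.c_[T,W[...,2:]][(hsv[...,0]>15)&(hsv[...,0]<35)&(hsv[...,1]>110)&(abs(T[...,1]-.062*k)<.028)&(abs(T[...,0])<.043)&(W[...,2]>.01)&(W[...,2]<.03)]
    A=np.c_[P[:,:2]-P[:,:2].mean(0),np.ones(len(P))]; print(k,len(P),P.mean(0).round(4),np.linalg.lstsq(A,P[:,2],rcond=None)[0].round(3))
```

```text
-1 280 [ 0.002  -0.0644  0.0176] [-0.006 -0.108  0.018]
0 257 [-0.0002  0.0013  0.0178] [ 0.01  -0.002  0.018]
1 269 [0.0003 0.0623 0.0178] [0.007 0.101 0.018]
```

```bash
python3 -c "
from h import *
print(manip.sign_off(),manip.observe()['time'])"
```

```text
the job is handed in; nothing more can be done
the job is handed in; nothing more can be done
```

I handed the job in: all three carriers stand stone-up in the larger tray, one to a compartment (one was knocked onto its side on the way and righted), the pick lies in its rest hook down, and the cover is swung home; the system gave no verdict.

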